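Wind the plate on to the next division of the dividing table

TASK

A tea plate is being painted on a worm-driven dividing table and its next motif is due: slacken the table's clamp lever by swinging it anticlockwise (seen from above) well away from tight, then wind the crank handle round clockwise (seen from the handle's end), several full turns, until the next long line on the faceplate stands at the pointer, and swing the clamp lever back fully tight. Never wind against the tight clamp, do not touch the faceplate or the wet painted plate, and leave the pots, mug and brush tin around it where they stand.

Things in the scene. Friction and masses are not known exactly. Their poses are not given: they have to be found in the camera images.
- dividing_table: Hand-wound dividing table, fixed; plywood board 280 x 300 x 18 mm, grey cast base, level bright-metal faceplate 220 mm across, its top 130 mm above the work surface. Origin: on the faceplate's axis at work-surface height. Its -x side is the operator's side (faces the robot at yaw 0): pointer in the middle, crank to the right (-y), clamp lever to the left (+y). z up.
- faceplate: Turning faceplate, 220 mm across, 24 mm thick, with the white tea plate (160 mm) in three small jaws; highest parts 160 mm above the work surface. Near its rim, on top: eight long black lines (20 x 3 mm, 45 degrees apart) and short ones every 5 degrees. Origin: on its axis, at its underside. Not to be touched: the paint is wet.
- spindle (a joint): Angle of the faceplate, rad, growing anticlockwise seen from above. 0 when the next long line stands exactly at the pointer; it starts between -0.62 and -0.43. It is driven by the worm: one turn of the crank moves it 10 degrees (crank angle / 36).
- crank (a joint): Crank angle, rad, growing clockwise seen from the handle's end (looking along the dividing_table's +x). It is 36 x spindle: 0 at the wanted line, negative before. At angle q point handle_grip lies, in the dividing_table's frame, -30 sin(q) mm in y and +30 cos(q) mm in z from point crank_axis (0: at the top). Takes about 3 N at the handle, more with the clamp tight; stays where left.
- crank_axis (a point): Centre of the upright circle, 30 mm in radius, in which point handle_grip travels; the circle's normal is the dividing_table's x axis, its centre 80 mm above the work surface, on the crank's axis. The crank's arm and hub (26 mm across) end 43 mm from this point, towards the dividing_table's +x.
- clamp (a joint): Angle of the clamp lever, rad, growing anticlockwise seen from above. 0 = tight, against its stop, the lever pointing along the dividing_table's +y; the brake is free beyond about 0.5; the other stop is at 1.35. It starts between 0 and 0.05. It swings level, takes about 4 N at the ball and stays where it is left.
- clamp_pivot (a point): The clamp lever's upright pivot, front left of the faceplate; this point is at the height of the lever's ball (162 mm above the work surface).
- clamp_ball (a point): Centre of the black ball, 25 mm in diameter, at the end of the clamp lever, 95 mm from the pivot. At clamp angle q it lies, in the dividing_table's frame, -95 sin(q) mm in x and 95 cos(q) mm in y from point clamp_pivot. The lever's steel shank is 10 mm thick and slopes down from the ball by 14 mm to the pivot.
- pointer_tip (a point): Tip of the dark pointer fixed to the base, over the faceplate's rim in the middle of the operator's (-x) side, 135 mm above the work surface; the pointer stands up to 140 mm high.
- brush_tin: Bystander: tin of brushes, 72 mm across, 98 mm high, brushes up to 190 mm; origin at the middle of its underside.
- paint_jar: Bystander: glass jar of paint with a lid, 56 mm across, 62 mm high; origin at the middle of its underside.
- water_pot: Bystander: white pot, 72 mm across, 75 mm high; origin at the middle of its underside.
- tea_cup: Bystander: white mug, 84 mm across, 62 mm high, with a handle; origin at the middle of its underside.
- handle_grip (a point): Point on the axis of the crank's black handle where it is best gripped: round grip, 18 mm diameter, 70 mm long, along the dividing_table's x axis, standing out to -x; it reaches 45 mm from this point towards the crank's arm and 25 mm to its free end. It spins freely on its pin, so it can be held, fingers closing along the dividing_table's y, while it goes round.

How it is judged (in metres and radians):
On the way, in this order (a step that is already met when the one before it is completed fails the run):
1. the clamp lever is slackened (past 0.5 rad) while the faceplate has not yet been wound on (value of joint clamp above 0.5 rad and value of joint spindle below -0.2 rad), for 0.1 s.
2. with the clamp slack, the next long line is wound to the pointer (within 1.5 degrees) and stops there (value of joint spindle between -0.026 and 0.026 rad and velocity of joint crank between -0.5 and 0.5 rad/s and value of joint clamp above 0.4 rad), for 0.3 s.
At the end, for the whole second after the job is handed in: The next long line stands at the pointer (faceplate within 1.5 degrees, 0.026 rad), the crank is at rest, and the clamp lever is back tight (within 0.15 rad of its stop) (value of joint spindle between -0.026 and 0.026 rad and velocity of joint crank between -0.1 and 0.1 rad/s and value of joint clamp below 0.15 rad); the robot touches nothing.
It fails at once if the crank is wound while the clamp is tight (value of joint clamp below 0.3 rad and (velocity of joint crank above 1 rad/s or velocity of joint crank below -1 rad/s)).
It fails at once if the faceplate or the painted plate is touched (contact force between any of the fingers, the arm and faceplate above 1 N).
It fails at once if the tin of brushes, the paint jar, the water pot or the mug is shifted by more than 20 mm (distance of any of brush_tin, paint_jar, water_pot, tea_cup from where it was at the start of the episode above 0.02 m).
It also fails if it takes over 72 s, if anything falls off the work surface, if the arm or the gripper's body presses on something with over 40 N, if the wrist force passes 120 N, or if a joint passes its speed limit or range.

ROBOT

A 6-joint arm with a two-finger parallel gripper is mounted at the origin on the work surface. World frame = base frame: x ahead of the robot, y to its left, z up, the work surface at z = 0. Lengths are in mm, angles in rad, forces in N, time in s.
With the tool pointing down it reaches from about 350 to 875 mm from the base axis. Payload 4.2 kg.
Tool frame: the origin (TCP) lies at the very end of the fingers, on their centre line; the grasp point (between the pads) lies 19 mm behind it; z points along the fingers, y is the direction in which the jaws open and shut (so a half turn about z gives the same grasp; the last joint's range is limited). The gripper opens to 85 mm and grips with 20 to 120 N. Pads are 22 mm wide; open, the fingers measure 114 mm over their backs; the gripper's body (76 mm by 85 mm) begins 54 mm behind the grasp point. The pads swing forward as they close: fully open they stand 13 mm farther back than shut.
Start: joints at [1.438, 0.385, 0.008, 0, -1.194, -0.259], TCP at [238.625, 577.631, 231.312] pointing down, gripper open.
Joint ranges: [-3.14, 3.14], [-1.21, 2.06], [-1.07, 1.41], [-3.16, 2.05], [-2.99, -0.16], [-3.1, 3.1]. Speed limits (rad/s): [2.79, 2.79, 3.14, 3.14, 3.14, 3.14].

INTERFACE

Orientations are given as a unit quaternion [x, y, z, w].
In Python, from bench import arm gives the robot as it stands.
- The arm moves only by the tool apply_moves, never from a script. Its argument "plan" is one flat list of numbers, 5 for each row, row after row: the gripper's target within -1 to 1 (shut at 1, half-way at 0, fully open at -1), then the shift along the world's x, y, z in m, then the turn about the world's z in degrees. A call has 1 to 8 rows; each row is the pose to reach, as a shift and turn from the pose commanded when the call began; what a row does not reach only later rows make up. A row lasts 1/12 s, in which the tool goes at most 41.7 mm and 7.16 degrees, less where a joint would pass 70% of its speed; a pose out of reach is approached as far as the arm can. A call with a gripper value outside its range is refused whole. The fingers move at their own pace and stop on an object; the grip force is fixed at half the most. Time passes only in rows, so rows that repeat a pose let the fingers close. It gives the time, the measured TCP pose, the force and the opening at its end, in the units of the state.
- arm.read_state(): the state, without advancing time (a new reading comes with each control period).
- arm.get_image(name): name is "scene" or "top" or "wrist"; returns a dict with "color" (480x640x3 uint8, red, green, blue), "range_z" (480x640 float32, mm along the optical axis (not along the pixel's ray), 0 where there is no reading), "camera_matrix" (3x3 intrinsics, pixels), "camera_from_world" (4x4, takes a point from world to camera coordinates); the wrist camera has in their place "mount" (4x4, takes a point from camera to tool coordinates, whose origin is the TCP and whose axes are the flange's). Camera axes: x right, y down, z forward; pixel columns grow to the right and rows downward; lengths in mm; the calibration is good to about 2 mm. A picture is of the moment at which its call begins: read the wrist's pose just before it.
- arm.job_done(): hands the job in, once; it reports no verdict.
The state is a dict: "clock": time; "joints": joint angles; "joint_vel": joint speeds; "joint_efforts": joint torques, N m; "position": TCP position; "ee_rot": TCP orientation; "contact_force": force on the tool from outside, world axes, zero at the start; "wrist_torque": the same for the moment, N m; "gripper_width": finger opening in mm.
Only numpy, scipy, OpenCV 4.12 (cv2) and the standard library are available. Lean on these libraries where they do the work, as an engineer would, in place of code of your own. Each camera call takes 0.05 s, during which the arm holds its last target.

## Working session

There is one attempt and no reset: what is moved stays moved. The work goes in short steps, Python scripts to look and compute and a tool call to move; the robot and the scene stay as the last step left them, time stands still between calls to the robot, and variables do not carry over. Pictures are saved under pics/ and viewed, and the job is handed in when it is done.

Besides the shell and the picture viewer there is one more tool, called by a JSON object that holds its "op" and its "data", one argument or row to a line. apply_moves: Moves the arm, as the interface text tells. Its arguments: {"type":"object","properties":{"plan":{"type":"array","items":{"type":"number"}}},"required":["plan"]}

```bash
ls; mkdir -p pics; python3 - <<'E'
from bench import arm
import cv2,numpy as np
s=arm.read_state()
for k,v in s.items(): print(k,v)
for n in ["scene","top","wrist"]:
    d=arm.get_image(n); cv2.imwrite(f"pics/{n}0.png",d["color"][:,:,::-1]); np.savez(f"{n}0.npz",**d)
    print(n,d["camera_matrix"], d.get("camera_from_world",d.get("mount")))
E
```

```text
pics
clock 0.0
joints [ 1.43765097e+00  3.85563205e-01  6.62720771e-03 -5.29603290e-04
 -1.19399935e+00 -2.58589059e-01]
joint_vel [-0.00172924  0.0009498  -0.00024021  0.00125821  0.0005264   0.00045991]
joint_efforts [ 4.79661721e-04 -3.92284191e+01  1.88396448e+01  4.18630823e+00
 -4.65258621e-03 -2.21212211e-06]
position [238.37719498 577.11992368 230.21357212]
ee_rot [ 9.80859657e-01 -1.94712941e-01 -1.78599410e-04  1.08283185e-03]
contact_force [-0.1572598  -0.54683693  0.42747362]
wrist_torque [-0.07328682 -0.00733327  0.00266076]
gripper_width 85.35315429523104
scene [[456.60501808   0.         311.13380302]
 [  0.         456.60501808 245.76296185]
 [  0.           0.           1.        ]] [[-7.42276984e-01  6.70032301e-01  9.03303403e-03  4.29375671e+02]
 [ 4.68974975e-01  5.29075321e-01 -7.07207026e-01 -1.68563953e+02]
 [-4.78630706e-01 -5.20707231e-01 -7.06948815e-01  1.32222909e+03]
 [ 0.00000000e+00  0.00000000e+00  0.00000000e+00  1.00000000e+00]]
top [[476.2738359    0.         312.92016048]
 [  0.         476.2738359  238.77039629]
 [  0.           0.           1.        ]] [[-2.84700168e-02 -9.99567345e-01  7.38794794e-03 -1.11085320e+01]
 [-9.98836173e-01  2.81597708e-02 -3.91577269e-02  5.43865814e+02]
 [ 3.89327422e-02 -8.49417079e-03 -9.99205730e-01  1.02748195e+03]
 [ 0.00000000e+00  0.00000000e+00  0.00000000e+00  1.00000000e+00]]
wrist [[404.42483568   0.         323.03751398]
 [  0.         404.42483568 238.50417039]
 [  0.           0.           1.        ]] [[ 8.21022082e-04 -9.51529659e-01 -3.07555905e-01  7.61512114e+01]
 [ 9.99999534e-01  6.24798281e-04  7.36476200e-04  1.41628956e-01]
 [-5.08618547e-04 -3.07556366e-01  9.51529728e-01 -1.42448688e+02]
 [ 0.00000000e+00  0.00000000e+00  0.00000000e+00  1.00000000e+00]]
```

View pics/scene0.png

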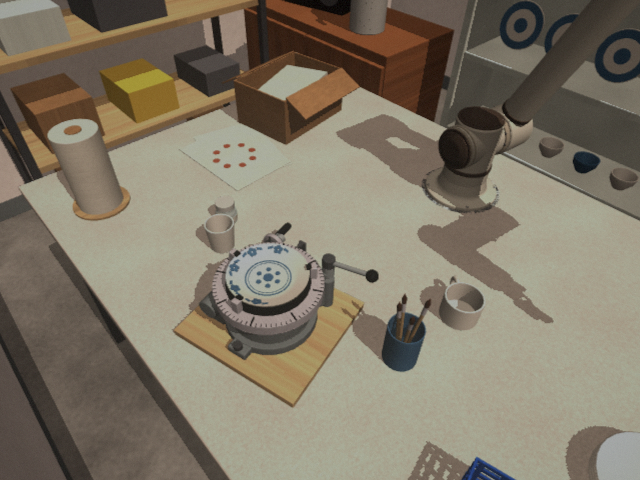

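View pics/top0.png

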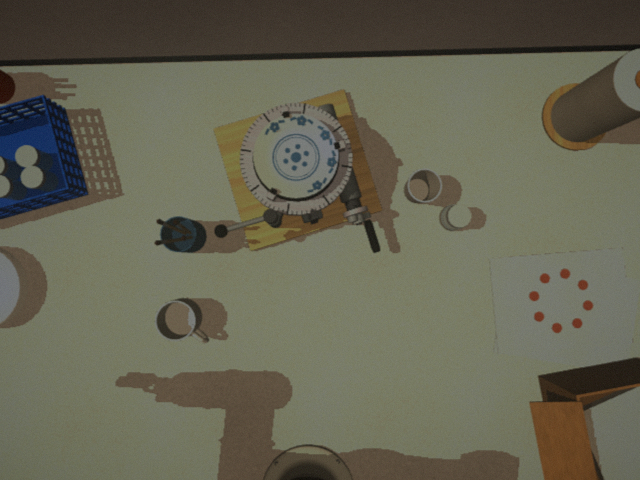

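```bash
cat > h.py <<'E'
import numpy as np,cv2
def load(n): return dict(np.load(n))
def cloud(d):
    K=d["camera_matrix"];Z=d["range_z"].astype(float);v,u=np.mgrid[0:480,0:640]
    P=np.stack([(u-K[0,2])*Z/K[0,0],(v-K[1,2])*Z/K[1,1],Z],-1)
    T=np.linalg.inv(d["camera_from_world"]); W=P@T[:3,:3].T+T[:3,3]; W[Z==0]=np.nan; return W
def proj(d,p):
    p=np.atleast_2d(p);T=d["camera_from_world"];c=p@T[:3,:3].T+T[:3,3];K=d["camera_matrix"]
    return np.c_[K[0,0]*c[:,0]/c[:,2]+K[0,2],K[1,1]*c[:,1]/c[:,2]+K[1,2]]
E
python3 - <<'E'
from h import *
d=load("top0.npz");W=cloud(d)
print("table z",np.nanmedian(W[300:340,300:420,2]), W[157,297],W[230,222],W[218,273],W[248,377],W[225,362])
z=W[...,2]
print("board z", z[190,240],z[110,330])
# board mask: within region, z 10..26
m=((z>9)&(z<27)); m[:80]=0;m[265:]=0;m[:,:205]=0;m[:,395:]=0
n,l,st,_=cv2.connectedComponentsWithStats(m.astype(np.uint8))
m2=cv2.morphologyEx(m.astype(np.uint8),cv2.MORPH_OPEN,np.ones((3,3)))>0
pts=W[m2][:,:2].astype(np.float32); r=cv2.minAreaRect(pts);print(r, np.median(W[m2][:,2]))
m=(z>122)&(z<138);m[:,:200]=0;m[:,400:]=0;m[230:]=0
pts=W[m]; 
ang=[];
(c,rad)=cv2.minEnclosingCircle(pts[:,:2].astype(np.float32));print("face",c,rad,np.median(pts[:,2]))
c0=np.median(pts[:,:2],0)
# robust outer fit
c=np.array(c)
for it in range(10):
    dxy=pts[:,:2]-c; a=np.arctan2(dxy[:,1],dxy[:,0]); rr=np.hypot(*dxy.T)
    P=[]
    for k in range(72):
        s=(a>=-np.pi+k*np.pi/36)&(a<-np.pi+(k+1)*np.pi/36)&(rr<114)
        if s.sum()>3: P.append(pts[s][np.argmax(rr[s]),:2])
    P=np.array(P);A=np.c_[2*P,np.ones(len(P))];x=np.linalg.lstsq(A,(P**2).sum(1),rcond=None)[0]
    c=x[:2]
print(c,np.sqrt(x[2]+c@c),len(P))
for s,(x0,x1,y0,y1) in {"lever":(205,300,190,250),"crank":(335,400,180,265)}.items():
    im=d["color"][y0:y1,x0:x1,::-1];cv2.imwrite(f"pics/{s}.png",cv2.resize(im,None,fx=6,fy=6,interpolation=cv2.INTER_NEAREST))
cv2.imwrite("pics/face.png",cv2.resize(d["color"][85:260,205:400,::-1],None,fx=4,fy=3.4,interpolation=cv2.INTER_CUBIC)[:600])
E
```

```text
table z 0.0913674947604477 [6.95963998e+02 6.51052388e-01 1.41366858e+02] [557.69208829 140.98852559 175.32732721] [578.54536558  48.29961105 158.66615313] [ 518.35171355 -157.33744283   68.62895511] [ 571.00914205 -135.5740943     1.27699966]
board z 18.924052519788575 96.36832146305744
((696.9999389648438, 4.424896240234375), (280.5372314453125, 300.5748291015625), 15.54942798614502) 17.86692291437248
face (683.7644653320312, 8.18631362915039) 122.99746704101562 130.1364033659562
[696.42358277   4.14226371] 109.4068345534251 72
```

View pics/face.png

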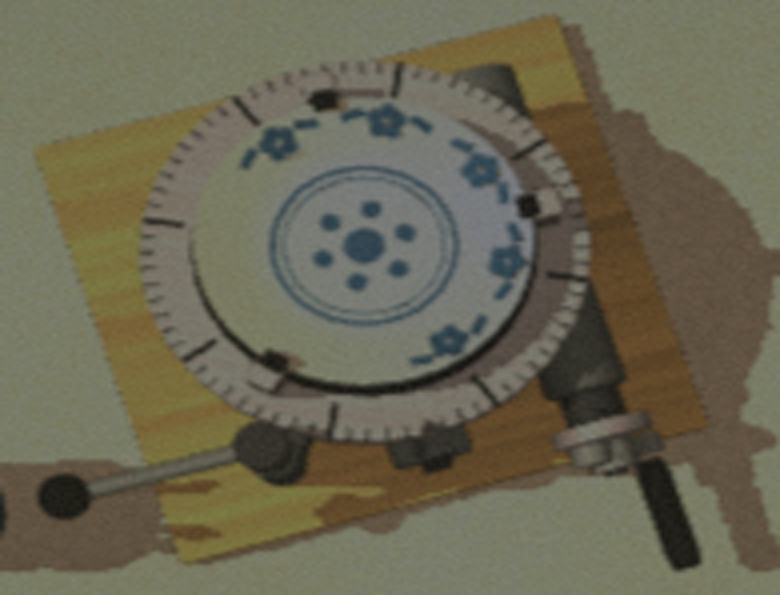

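```bash
python3 - <<'E'
from h import *
th=np.deg2rad(15.55);R=np.array([[np.cos(th),-np.sin(th),0],[np.sin(th),np.cos(th),0],[0,0,1]]);o=np.array([696.6,4.2,0])
for n in("top","scene"):
    d=load(n+"0.npz");W=cloud(d);L=(W-o)@R
    col=d["color"].astype(int).max(-1)
    dark=(col<60)
    # ball
    for nm,lo,hi in (("ball",(-160,120,145),(-60,200,185)),("handle",(-330,-230,20),(-130,-40,140)),("pivot",(-140,40,120),(-70,100,190)),("pointer",(-140,-30,120),(-80,30,150)),("hub",(-170,-150,20),(-90,-40,130))):
        m=np.all((L>lo)&(L<hi),-1)
        p=L[m]
        if len(p): print(n,nm,len(p),"min",p.min(0).round(1),"max",p.max(0).round(1),"med",np.median(p,0).round(1))
        if nm=="handle":
            k=p[p[:,0]<-160]
            for x0 in range(-280,-140,10):
                q=p[(p[:,0]>=x0)&(p[:,0]<x0+10)]
                if len(q): print(x0,len(q),q.min(0)[1:].round(1),q.max(0)[1:].round(1))
E
```

```text
top ball 265 min [-107.6  120.3  154.7] max [-83.8 185.9 176.4] med [-95.9 164.3 165.5]
top handle 637 min [-221.2 -229.6   20.1] max [-130.1  -46.7  107.7] med [-150.8 -101.1   67.5]
-230 5 [-111.7   60.4] [-98.5  64.7]
-220 40 [-113.5   57.9] [-96.8  68.8]
-210 43 [-114.    56.8] [-96.7  69.9]
-200 41 [-114.2   56.3] [-97.  71.]
-190 41 [-113.5   56.8] [-96.7  70.1]
-180 43 [-114.6   57.3] [-96.6  70.7]
-170 42 [-114.3   58.5] [-96.4  69.1]
-160 71 [-229.5   55.3] [-72.4  94. ]
-150 145 [-229.6   21.6] [-63.7 104.8]
top pivot 425 min [-108.1   40.   120.2] max [-70.   99.6 161.7] med [-89.3  69.3 132.2]
top pointer 513 min [-123.9  -29.9  120.9] max [-80.   30.  141.5] med [-9.580e+01  1.000e-01  1.303e+02]
top hub 833 min [-170. -148.   20.] max [-90.  -40.  129.9] med [-126.1  -84.9   93.1]
scene ball 242 min [-102.8  120.5  153.4] max [-82.7 186.9 175.1] med [-91.9 168.1 163.3]
scene handle 234 min [-223.6 -230.    24.3] max [-130.1  -62.3  105.9] med [-149.5  -99.4   66.9]
-230 3 [-108.    60.3] [-97.9  63.6]
-220 20 [-109.5   57.1] [-95.9  67.2]
-210 26 [-111.7   55.1] [-94.8  68.5]
-200 22 [-112.6   53.4] [-94.8  68.6]
-190 26 [-113.8   56.2] [-96.2  68.1]
-180 6 [-111.1   64.8] [-102.    66.5]
-160 10 [-230.    66.3] [-79.6  98.4]
-150 54 [-229.9   47.7] [-62.8 103.7]
scene pivot 349 min [-109.    40.   120.2] max [-70.1  99.3 160.4] med [-87.4  80.1 143.2]
scene pointer 159 min [-124.9  -30.   120.8] max [-91.3  29.  138.6] med [-106.4    3.8  130.1]
scene hub 182 min [-155.5 -110.3   71.7] max [-90.6 -40.  129.8] med [-128.9  -80.5   99.1]
```

View pics/crank.png

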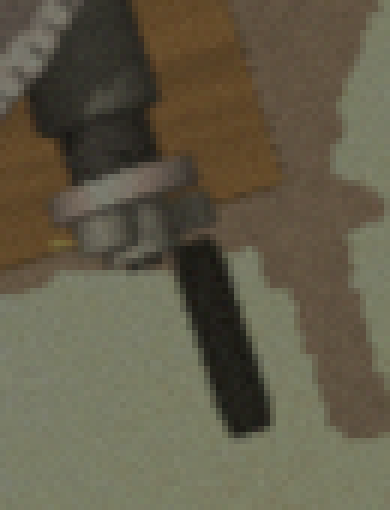

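```bash
cat >> h.py <<'E'
th=np.deg2rad(15.55);R=np.array([[np.cos(th),-np.sin(th),0],[np.sin(th),np.cos(th),0],[0,0,1]]);o=np.array([696.6,4.2,0])
def w(p): return (np.array(p)@R.T+o)
E
python3 - <<'E'
from h import *
d=load("top0.npz");W=cloud(d);L=(W-o)@R
z=L[...,2]
for n,(u0,u1,v0,v1) in dict(tin=(150,212,205,260),mug=(150,215,290,345),pot=(400,440,165,208),jar=(440,475,195,235)).items():
    p=L[v0:v1,u0:u1][z[v0:v1,u0:u1]>35]
    print(n,p.min(0).round(),p.max(0).round(),"top10",p[p[:,2]>105][:,:2].round().tolist()[:0])
    if n=="tin":
        q=p[p[:,2]>105];print("brushes",q.min(0).round(),q.max(0).round())
# ball fit, sphere r=12.5
from scipy.optimize import least_squares
for n in("top","scene"):
    dd=load(n+"0.npz");LL=(cloud(dd)-o)@R
    m=np.all((LL>(-120,150,150))&(LL<(-70,195,180)),-1);p=LL[m]
    r=least_squares(lambda c:np.linalg.norm(p-c,axis=1)-12.5,[-96,168,162],loss="soft_l1");print(n,"ball",r.x.round(1),len(p))
    c=r.x
# front long line angle
K=np.array(w([0,0,130]));
g=cv2.cvtColor(d["color"],cv2.COLOR_RGB2GRAY)
A=np.arange(-60,60,0.5);s=[]
for a in A:
    t=np.pi+np.deg2rad(a)
    pr=proj(d,[w([r*np.cos(t),r*np.sin(t),130]) for r in (92,96,100,104)]).astype(np.float32)
    s.append(cv2.remap(g,pr[None,:,0],pr[None,:,1],cv2.INTER_LINEAR).mean())
s=np.array(s);i=[k for k in range(3,len(s)-3) if s[k]==s[k-3:k+4].min() and s[k]<s.mean()-12]
print([(A[k],round(float(s[k]))) for k in i])
for nm,p in dict(ball=(-96,168.5,162),grip=(-198,-105.2,61.3),axis=(-198,-82,80)).items(): print(nm,w(p).round(1))
E
```

```text
tin [-105.  232.   35.] [-34. 304. 186.] top10 []
brushes [-91. 242. 106.] [-41. 292. 186.]
mug [-298.  286.   35.] [-192.  375.   67.] top10 []
pot [-154. -273.   35.] [ -84. -203.   80.] top10 []
jar [-225. -317.   35.] [-174. -265.   67.] top10 []
top ball [-95.5 172.9 162. ] 178
scene ball [-95.6 173.  161.8] 168
[(np.float64(-26.0), 59), (np.float64(19.0), 52), (np.float64(43.5), 86), (np.float64(44.0), 86), (np.float64(49.0), 85), (np.float64(54.0), 79)]
ball [558.9 140.8 162. ]
grip [ 534.  -150.2   61.3]
axis [ 527.8 -127.9   80. ]
```

{"op": "apply_moves", "data": {
  "plan": [-1,0.02,-0.03,0.01,-6.5,-1,0.045,-0.06,0.02,-13,-1,0.07,-0.092,0.02,-19.5,-1,0.094,-0.124,0.02,-26,-1,0.118,-0.156,0.02,-32.5,-1,0.142,-0.188,0.02,-39,-1,0.166,-0.22,0.02,-45.5,-1,0.19,-0.252,0.02,-52]
}}

```text
clock: 0.82
position: [429.2, 323.8, 251.2]
ee_rot: [0.795, -0.607, -0.0, 0.0]
contact_force: [0.2, 0.2, -0.6]
gripper_width: 85.5
```

{"op": "apply_moves", "data": {
  "plan": [-1,0.023,-0.032,0,0,-1,0.046,-0.064,0,0,-1,0.07,-0.097,0,0,-1,0.094,-0.13,0,0,-1,0.118,-0.163,0,0,-1,0.1296,-0.1803,0,0,-1,0.1296,-0.1803,0,0,-1,0.1296,-0.1803,0,0]
}}

```text
clock: 1.48
position: [558.4, 144.2, 250.6]
ee_rot: [0.795, -0.606, -0.0, 0.001]
contact_force: [-0.2, 0.7, 0.0]
gripper_width: 85.4
```

```bash
python3 - <<'E'
from bench import arm
from h import *
s=arm.read_state();print(s["position"],s["ee_rot"],s["joints"])
d=arm.get_image("wrist");cv2.imwrite("pics/w1.png",d["color"][:,:,::-1])
from scipy.spatial.transform import Rotation as Ro
M=np.array(d["mount"]);Rt=Ro.from_quat(s["ee_rot"]).as_matrix()
K=d["camera_matrix"];Z=d["range_z"].astype(float);v,u=np.mgrid[0:480,0:640]
P=np.stack([(u-K[0,2])*Z/K[0,0],(v-K[1,2])*Z/K[1,1],Z],-1)
W=(P@M[:3,:3].T+M[:3,3])@Rt.T+s["position"];W[Z==0]=np.nan
L=(W-o)@R
m=np.all((L>(-125,155,152))&(L<(-65,200,180)),-1);p=L[m]
from scipy.optimize import least_squares
r=least_squares(lambda c:np.linalg.norm(p-c,axis=1)-12.5,[-96,168,162],loss="soft_l1");print(r.x,len(p),w(r.x))
print("tcp table",(s["position"]-o)@R)
E
```

```text
[558.41204309 144.15465948 250.61330957] [ 7.95438421e-01 -6.06034065e-01 -4.01225049e-04  5.19450695e-04] [ 5.33205257e-01  2.90282496e-01 -8.21794448e-02 -3.77308352e-04
 -1.19959917e+00 -2.64402609e-01]
[-98.49802516 174.06991433 161.68220749] 1498 [555.04278674 145.49313999 161.68220749]
tcp table [-95.61091289 171.87719884 250.61330957]
```

View pics/w1.png

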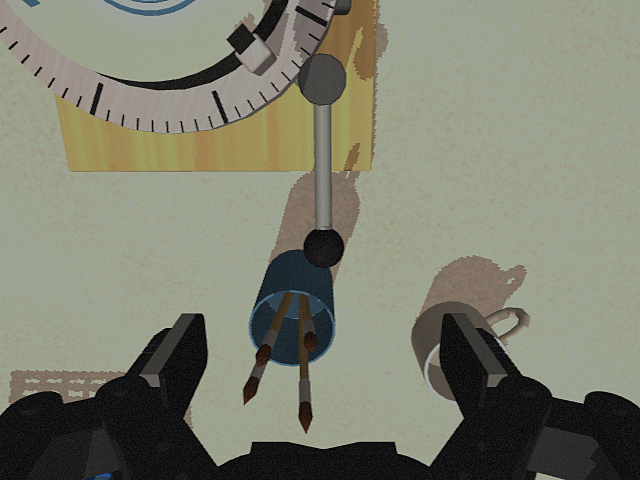

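{"op": "apply_moves", "data": {
  "plan": [-1,-0.001,0,-0.035,0,-1,-0.001,0,-0.07,0,-1,-0.001,0,-0.1,0,-1,-0.001,0,-0.107,0,1,-0.001,0,-0.107,0,1,-0.001,0,-0.107,0,1,-0.001,0,-0.107,0,1,-0.001,0,-0.107,0]
}}

```text
clock: 2.2
position: [558.4, 146.2, 146.7]
ee_rot: [0.797, -0.605, 0.001, -0.002]
contact_force: [0.2, 0.0, 0.2]
gripper_width: 39.1
```

{"op": "apply_moves", "data": {
  "plan": [1,0,0,0,0,1,0,0,0,0,1,0,0,0,0]
}}

```text
clock: 2.45
position: [557.9, 145.8, 146.3]
ee_rot: [0.796, -0.605, 0.001, -0.001]
contact_force: [-2.5, 1.8, 6.4]
gripper_width: 21.8
```

{"op": "apply_moves", "data": {
  "plan": [-0.2,0,0,0,0,-0.2,0,0,0,0,-0.2,0,0,-0.005,0,-0.2,0,0,-0.005,0,1,0,0,-0.005,0,1,0,0,-0.005,0,1,0,0,-0.005,0,1,0,0,-0.005,0]
}}

```text
clock: 3.12
position: [557.4, 145.3, 139.3]
ee_rot: [0.796, -0.605, 0.0, -0.0]
contact_force: [0.9, -0.2, -0.8]
gripper_width: 22.4
```

{"op": "apply_moves", "data": {
  "plan": [1,0,0,-0.005,0,1,0,0,-0.005,0]
}}

```text
clock: 3.28
position: [558.7, 145.7, 138.9]
ee_rot: [0.797, -0.604, 0.002, -0.002]
contact_force: [-5.7, -0.5, 19.4]
gripper_width: 22.1
```

{"op": "apply_moves", "data": {
  "plan": [1,0,0,0.006,0,1,0,0,0.006,0]
}}

```text
clock: 3.45
position: [556.5, 145.0, 139.4]
ee_rot: [0.796, -0.605, -0.001, 0.001]
contact_force: [-0.3, 0.4, -3.3]
gripper_width: 22.0
```

{"op": "apply_moves", "data": {
  "plan": [1,-0.0094,-0.0032,0,6,1,-0.0185,-0.0073,0,12,1,-0.027,-0.0124,0,18,1,-0.035,-0.0183,0,24,1,-0.0423,-0.025,0,30,1,-0.0489,-0.0325,0,36,1,-0.0547,-0.0406,0,42,1,-0.0596,-0.0492,0,48]
}}

```text
clock: 4.12
position: [498.5, 95.9, 139.5]
ee_rot: [0.974, -0.227, 0.001, -0.0]
contact_force: [7.5, -2.6, -9.6]
gripper_width: 22.0
```

{"op": "apply_moves", "data": {
  "plan": [-1,0,0,0,0,-1,0,0,0,0,-1,0,0,0,0,-1,0,0,0,0,-1,0,0,0.035,0,-1,0,0,0.07,0,-1,0,0,0.1,0,-1,0,0,0.1,0]
}}

```text
clock: 4.78
position: [501.4, 97.6, 247.5]
ee_rot: [0.974, -0.228, 0.006, -0.004]
contact_force: [0.3, 0.1, 0.1]
gripper_width: 85.3
```

```bash
python3 - <<'E'
from bench import arm
from h import *
s=arm.read_state();print(s["position"],s["ee_rot"],s["joints"])
d=arm.get_image("wrist");cv2.imwrite("pics/w2.png",d["color"][:,:,::-1])
d=arm.get_image("scene");cv2.imwrite("pics/s2.png",d["color"][:,:,::-1])
L=(cloud(d)-o)@R
m=np.all((L>(-200,100,148))&(L<(-130,180,178)),-1)&(d["color"].max(-1)<70);p=L[m]
print(len(p),np.median(p,0))
E
```

```text
[501.37336933  97.63723961 247.51049476] [ 0.97359179 -0.22818848  0.00600699 -0.00359895] [ 0.51225095  0.1702668  -0.25131765  0.0031093  -1.13549512  0.59680874]
100 [-159.81477103  143.929375    168.22490033]
```

View pics/s2.png

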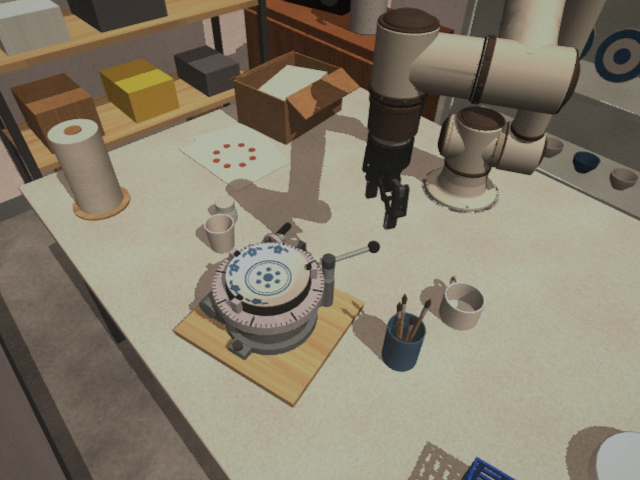

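{"op": "apply_moves", "data": {
  "plan": [-1,0.004,-0.03,0,-6.9,-1,0.009,-0.06,0,-13.8,-1,0.013,-0.09,0,-20.7,-1,0.018,-0.12,0,-27.6,-1,0.022,-0.15,0,-34.5,-1,0.027,-0.18,0,-41.4,-1,0.031,-0.21,0,-48.3,-1,0.0364,-0.2463,0,-55.2]
}}

```text
clock: 5.55
position: [533.3, -150.8, 238.6]
ee_rot: [0.755, -0.656, -0.001, 0.001]
contact_force: [0.6, 0.4, 0.0]
gripper_width: 85.4
```

{"op": "apply_moves", "data": {
  "plan": [-1,0,0,0,-6.9,-1,0,0,0,-13.8,-1,0,0,0,-20.7,-1,0,0,0,-27.6,-1,0,0,0,-34.5,-1,0,0,0,-41.4,-1,0,0,0,-48.3,-1,0,0,0,-55.2]
}}

```text
clock: 6.22
position: [533.3, -149.8, 238.4]
ee_rot: [-0.365, 0.931, 0.001, -0.002]
contact_force: [-0.2, 0.3, 0.2]
gripper_width: 85.5
```

{"op": "apply_moves", "data": {
  "plan": [-1,0,0,0,-6.9,-1,0,0,0,-13.8,-1,0,0,0,-20.7,-1,0,0,0,-27.6,-1,0,0,0,-27.6,-1,0,0,0,-27.6]
}}

```text
clock: 6.72
position: [533.5, -149.9, 239.0]
ee_rot: [-0.137, 0.991, 0.0, -0.001]
contact_force: [-0.1, -0.4, 0.0]
gripper_width: 85.3
```

```bash
python3 - <<'E'
from bench import arm
from h import *
from scipy.spatial.transform import Rotation as Ro
s=arm.read_state();print(s["position"],s["ee_rot"],s["joints"],"tcp table",((s["position"]-o)@R).round(1))
Rt=Ro.from_quat(s["ee_rot"]).as_matrix();print("toolx",np.degrees(np.arctan2(Rt[1,0],Rt[0,0])))
d=arm.get_image("wrist");cv2.imwrite("pics/w3.png",d["color"][:,:,::-1])
M=np.array(d["mount"])
K=d["camera_matrix"];Z=d["range_z"].astype(float);v,u=np.mgrid[0:480,0:640]
P=np.stack([(u-K[0,2])*Z/K[0,0],(v-K[1,2])*Z/K[1,1],Z],-1)
W=(P@M[:3,:3].T+M[:3,3])@Rt.T+s["position"];W[Z==0]=np.nan
L=(W-o)@R
for x0 in range(-235,-150,10):
    q=L[np.all((L>(x0,-140,40))&(L<(x0+10,-70,90)),-1)]
    if len(q): print(x0,len(q),q.min(0).round(1),q.max(0).round(1))
E
```

```text
[ 533.52184052 -149.90851528  238.95434625] [-1.36756240e-01  9.90603842e-01  3.28199873e-04 -1.28466351e-03] [ 1.83947554e-02  2.60238899e-01 -1.53996315e-01 -3.78924630e-04
 -1.15919015e+00 -1.31466649e+00] tcp table [-198.4 -104.7  239. ]
toolx -164.27954155410416
-225 279 [-224.8 -112.9   56. ] [-215.   -96.8   67.6]
-215 271 [-215.  -113.7   59.2] [-205.1  -96.7   68.3]
-205 253 [-204.9 -113.8   59.3] [-195.   -96.6   68.3]
-195 250 [-194.9 -113.    58.8] [-185.1  -96.5   68.2]
-185 244 [-184.9 -113.    59.6] [-175.   -96.4   68.3]
-175 235 [-175.  -113.1   55.5] [-165.1  -96.2   68.3]
-165 469 [-164.9 -113.1   59.9] [-155.2  -71.8   90. ]
-155 439 [-155.  -115.    49.9] [-145.   -70.1   89.9]
```

View pics/w3.png

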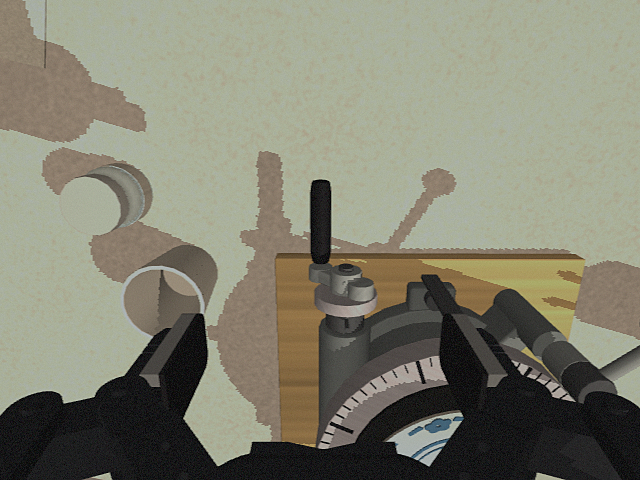

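{"op": "apply_moves", "data": {
  "plan": [-1,0,-0.0005,-0.04,0,-1,0,-0.0005,-0.08,0,-1,0,-0.0005,-0.12,0,-1,0,-0.0005,-0.16,0,-1,0,-0.0005,-0.19,0,-1,0,-0.0005,-0.198,0,1,0,-0.0005,-0.198,0,1,0,-0.0005,-0.198,0]
}}

```text
clock: 7.43
position: [535.1, -150.8, 43.2]
ee_rot: [-0.136, 0.991, -0.0, 0.001]
contact_force: [-0.1, -0.3, 0.5]
gripper_width: 63.7
```

{"op": "apply_moves", "data": {
  "plan": [1,0,0,0,0,1,0,0,0,0,1,0,0,0,0,1,0,0,0,0,1,0,0,0,0]
}}

```text
clock: 7.85
position: [535.1, -150.8, 43.7]
ee_rot: [-0.136, 0.991, -0.0, 0.001]
contact_force: [-0.5, 0.7, 4.0]
gripper_width: 16.0
```

```bash
cat > arc.py <<'E'
from h import *
import sys
q0=float(sys.argv[1]);st=float(sys.argv[2]);n=int(sys.argv[3])
for c in range(n):
    a=np.deg2rad(q0+c*8*st); out=[]
    for i in range(1,9):
        q=a+np.deg2rad(st*i);dy=-30*(np.sin(q)-np.sin(a));dz=30*(np.cos(q)-np.cos(a))
        out+=[1,round(-.2681*dy/1000,4),round(.9634*dy/1000,4),round(dz/1000,4),0]
    print(np.degrees(q),out)
E
python3 arc.py 129.5 14.85 8
```

```text
248.3 [1, np.float64(-0.0015), np.float64(0.0055), np.float64(-0.0053), 0, 1, np.float64(-0.0034), np.float64(0.012), np.float64(-0.009), 0, 1, np.float64(-0.0054), np.float64(0.0193), np.float64(-0.0108), 0, 1, np.float64(-0.0075), np.float64(0.0268), np.float64(-0.0106), 0, 1, np.float64(-0.0094), np.float64(0.0339), np.float64(-0.0084), 0, 1, np.float64(-0.0112), np.float64(0.0403), np.float64(-0.0044), 0, 1, np.float64(-0.0127), np.float64(0.0455), np.float64(0.0012), 0, 1, np.float64(-0.0137), np.float64(0.0492), np.float64(0.008), 0]
367.1 [1, np.float64(-0.0005), np.float64(0.0018), np.float64(0.0075), 0, 1, np.float64(-0.0005), np.float64(0.0018), np.float64(0.0153), 0, 1, np.float64(0.0001), np.float64(-0.0002), np.float64(0.0227), 0, 1, np.float64(0.0011), np.float64(-0.004), np.float64(0.0294), 0, 1, np.float64(0.0026), np.float64(-0.0093), np.float64(0.0349), 0, 1, np.float64(0.0044), np.float64(-0.0157), np.float64(0.0388), 0, 1, np.float64(0.0064), np.float64(-0.023), np.float64(0.0408), 0, 1, np.float64(0.0085), np.float64(-0.0304), np.float64(0.0409), 0]
485.9 [1, np.
[... 2611 characters left out ...]
4(-0.0096), 0, 1, np.float64(-0.0126), np.float64(0.0453), np.float64(-0.0047), 0, 1, np.float64(-0.0138), np.float64(0.0497), np.float64(0.0015), 0]
1079.8999999999999 [1, np.float64(-0.0008), np.float64(0.0027), np.float64(0.0072), 0, 1, np.float64(-0.001), np.float64(0.0036), np.float64(0.0149), 0, 1, np.float64(-0.0007), np.float64(0.0025), np.float64(0.0226), 0, 1, np.float64(0.0001), np.float64(-0.0004), np.float64(0.0297), 0, 1, np.float64(0.0014), np.float64(-0.005), np.float64(0.0358), 0, 1, np.float64(0.003), np.float64(-0.0109), np.float64(0.0405), 0, 1, np.float64(0.005), np.float64(-0.0178), np.float64(0.0435), 0, 1, np.float64(0.007), np.float64(-0.0253), np.float64(0.0445), 0]
```

{"op": "apply_moves", "data": {
  "plan": [1,-0.0015,0.0055,-0.0053,0,1,-0.0034,0.012,-0.009,0,1,-0.0054,0.0193,-0.0108,0,1,-0.0075,0.0268,-0.0106,0,1,-0.0094,0.0339,-0.0084,0,1,-0.0112,0.0403,-0.0044,0,1,-0.0127,0.0455,0.0012,0,1,-0.0137,0.0492,0.008,0]
}}

```text
clock: 8.52
position: [522.5, -104.8, 53.5]
ee_rot: [-0.136, 0.991, -0.003, 0.002]
contact_force: [3.6, -20.4, 5.6]
gripper_width: 15.9
```

```bash
python3 - <<'E'
from h import *
for n in("top","scene"):
    L=(cloud(load(n+"0.npz"))-o)@R
    for x0 in range(-165,-95,5):
        q=L[np.all((L>(x0,-125,60))&(L<(x0+5,-45,118)),-1)]
        if len(q): 
            print(n,x0,len(q),q[:,1:].min(0).round(1),q[:,1:].max(0).round(1), "y of top:",q[q[:,2]>q[:,2].max()-3][:,1].mean().round(1))
E
```

```text
top -165 19 [-112.9   60.9] [-97.5  68.5] y of top: -105.9
top -160 22 [-112.3   62.1] [-79.6  85.6] y of top: -84.5
top -155 41 [-111.1   61.3] [-72.4  94. ] y of top: -84.9
top -150 53 [-115.8   60. ] [-64.3 103.4] y of top: -74.9
top -145 57 [-114.7   62.3] [-63.7 104.8] y of top: -74.3
top -140 44 [-115.6   60.2] [-64.7 103.6] y of top: -75.9
top -135 81 [-110.3   68.6] [-59.3 107.7] y of top: -85.4
top -130 62 [-109.7   77.9] [-59.6 108.5] y of top: -86.3
top -125 35 [-98.   80.3] [-61.3 105.2] y of top: -76.7
top -120 38 [-99.9  82.1] [-70. 113.] y of top: -84.2
top -115 40 [-99.7  81. ] [-69.4 100.2] y of top: -82.2
top -110 38 [-100.6   80.2] [-69.4  98.6] y of top: -82.3
top -105 61 [-104.8   80.3] [-64. 104.] y of top: -84.2
top -100 54 [-105.6   80.1] [-63.4 104.2] y of top: -85.8
scene -160 1 [-86.4  90.8] [-86.4  90.8] y of top: -86.4
scene -155 4 [-92.8  89.8] [-79.6  98.4] y of top: -79.6
scene -150 15 [-92.8  89.8] [-64. 101.] y of top: -72.0
scene -145 17 [-81.3  88.6] [-62.8 103.7] y of top: -71.3
scene -140 14 [-102.8   93. ] [-64.1 104.4] y of top: -75.8
scene -135 33 [-102.1   93. ] [-62.3 105.9] y of top: -85.8
scene -130 60 [-110.3   71.7] [-64.5 106.4] y of top: -82.7
scene -125 15 [-103.2   90.4] [-74.6 103.3] y of top: -80.4
scene -120 15 [-94.3  93. ] [-83.1 112.6] y of top: -84.9
```

```bash
cat > arc.py <<'E'
from h import *
import sys
# args: q0 step ncalls curY curZ centreY centreZ
q0,st,n,Y,Z,cy,cz=map(float,sys.argv[1:])
for c in range(int(n)):
    a=np.deg2rad(q0+c*8*st); out=[]
    for i in range(1,9):
        q=a+np.deg2rad(st*i);y=cy-30*np.sin(q);z=cz+30*np.cos(q);dy=y-Y;dz=z-Z
        out.append("1, %.4f, %.4f, %.4f, 0"%(-.2681*dy/1000,.9634*dy/1000,dz/1000))
    Y,Z=y,z
    print(round(np.degrees(q)),", ".join(out))
E
python3 arc.py 252 14.8 7 -54.5 50.3 -84.9 63
```

```text
370 1, 0.0001, -0.0004, 0.0110, 0, 1, 0.0003, -0.0010, 0.0187, 0, 1, 0.0009, -0.0034, 0.0260, 0, 1, 0.0021, -0.0075, 0.0325, 0, 1, 0.0037, -0.0131, 0.0376, 0, 1, 0.0055, -0.0198, 0.0410, 0, 1, 0.0075, -0.0271, 0.0426, 0, 1, 0.0096, -0.0345, 0.0422, 0
489 1, 0.0020, -0.0071, -0.0024, 0, 1, 0.0037, -0.0134, -0.0065, 0, 1, 0.0051, -0.0184, -0.0122, 0, 1, 0.0061, -0.0219, -0.0190, 0, 1, 0.0066, -0.0235, -0.0266, 0, 1, 0.0065, -0.0233, -0.0343, 0, 1, 0.0059, -0.0212, -0.0417, 0, 1, 0.0048, -0.0173, -0.0483, 0
607 1, -0.0015, 0.0054, -0.0053, 0, 1, -0.0033, 0.0119, -0.0091, 0, 1, -0.0053, 0.0191, -0.0110, 0, 1, -0.0074, 0.0265, -0.0109, 0, 1, -0.0094, 0.0337, -0.0089, 0, 1, -0.0112, 0.0402, -0.0050, 0, 1, -0.0126, 0.0454, 0.0005, 0, 1, -0.0137, 0.0492, 0.0072, 0
726 1, -0.0006, 0.0020, 0.0075, 0, 1, -0.0006, 0.0021, 0.0152, 0, 1, -0.0001, 0.0002, 0.0227, 0, 1, 0.0009, -0.0034, 0.0294, 0, 1, 0.0024, -0.0085, 0.0350, 0, 1, 0.0041, -0.0149, 0.0390, 0, 1, 0.0061, -0.0220, 0.0412, 0, 1, 0.0082, -0.0295, 0.0415, 0
844 1, 0.0020, -0.0073, -0.0017, 0, 1, 0.0039, -0.0138, -0.0053, 0, 1, 0.0054, -0.0193, -0.0106, 0, 1, 0.0065, -0.0233, -0.0171, 0, 1, 0.0071, -0.0256, -0.0244, 0, 1, 0.0072, -0.0260, -0.0322, 0, 1, 0.0068, -0.0245, -0.0397, 0, 1, 0.0059, -0.0211, -0.0466, 0
962 1, -0.0014, 0.0049, -0.0058, 0, 1, -0.0031, 0.0111, -0.0101, 0, 1, -0.0051, 0.0181, -0.0126, 0, 1, -0.0071, 0.0256, -0.0132, 0, 1, -0.0092, 0.0329, -0.0118, 0, 1, -0.0110, 0.0396, -0.0084, 0, 1, -0.0126, 0.0453, -0.0035, 0, 1, -0.0138, 0.0496, 0.0029, 0
1081 1, -0.0007, 0.0026, 0.0073, 0, 1, -0.0009, 0.0033, 0.0149, 0, 1, -0.0006, 0.0021, 0.0226, 0, 1, 0.0003, -0.0010, 0.0296, 0, 1, 0.0016, -0.0057, 0.0356, 0, 1, 0.0033, -0.0117, 0.0402, 0, 1, 0.0052, -0.0186, 0.0430, 0, 1, 0.0072, -0.0260, 0.0439, 0
```

{"op": "apply_moves", "data": {
  "plan": [1,0.0001,-0.0004,0.011,0,1,0.0003,-0.001,0.0187,0,1,0.0009,-0.0034,0.026,0,1,0.0021,-0.0075,0.0325,0,1,0.0037,-0.0131,0.0376,0,1,0.0055,-0.0198,0.041,0,1,0.0075,-0.0271,0.0426,0,1,0.0096,-0.0345,0.0422,0]
}}

```text
clock: 9.18
position: [530.7, -135.6, 95.8]
ee_rot: [-0.137, 0.991, -0.0, 0.001]
contact_force: [-3.2, 0.9, 13.2]
gripper_width: 16.0
```

{"op": "apply_moves", "data": {
  "plan": [1,0.002,-0.0071,-0.0024,0,1,0.0037,-0.0134,-0.0065,0,1,0.0051,-0.0184,-0.0122,0,1,0.0061,-0.0219,-0.019,0,1,0.0066,-0.0235,-0.0266,0,1,0.0065,-0.0233,-0.0343,0,1,0.0059,-0.0212,-0.0417,0,1,0.0048,-0.0173,-0.0483,0]
}}

```text
clock: 9.85
position: [535.4, -151.9, 44.0]
ee_rot: [-0.135, 0.991, 0.001, 0.001]
contact_force: [-0.4, 8.6, 14.3]
gripper_width: 15.6
```

{"op": "apply_moves", "data": {
  "plan": [1,-0.0015,0.0054,-0.004,0,1,-0.0033,0.0119,-0.0076,0,1,-0.0053,0.0191,-0.0095,0,1,-0.0074,0.0265,-0.0094,0,1,-0.0094,0.0337,-0.0074,0,1,-0.0112,0.0402,-0.0035,0,1,-0.0126,0.0454,0.002,0,1,-0.0137,0.0492,0.0087,0]
}}

```text
clock: 10.52
position: [522.4, -105.1, 53.8]
ee_rot: [-0.136, 0.991, -0.001, 0.001]
contact_force: [4.7, -13.8, 2.0]
gripper_width: 16.0
```

{"op": "apply_moves", "data": {
  "plan": [1,-0.0006,0.002,0.0075,0,1,-0.0006,0.0021,0.0152,0,1,-0.0001,0.0002,0.0227,0,1,0.0009,-0.0034,0.0294,0,1,0.0024,-0.0085,0.035,0,1,0.0041,-0.0149,0.039,0,1,0.0061,-0.022,0.0412,0,1,0.0082,-0.0295,0.0415,0]
}}

```text
clock: 11.18
position: [529.6, -131.9, 96.0]
ee_rot: [-0.137, 0.991, 0.0, 0.0]
contact_force: [-2.3, 4.2, 14.0]
gripper_width: 16.0
```

{"op": "apply_moves", "data": {
  "plan": [1,0.002,-0.0073,-0.0017,0,1,0.0039,-0.0138,-0.0053,0,1,0.0054,-0.0193,-0.0106,0,1,0.0065,-0.0233,-0.0171,0,1,0.0071,-0.0256,-0.0244,0,1,0.0072,-0.026,-0.0322,0,1,0.0068,-0.0245,-0.0397,0,1,0.0059,-0.0211,-0.0466,0]
}}

```text
clock: 11.85
position: [535.9, -154.2, 47.1]
ee_rot: [-0.135, 0.991, 0.0, 0.001]
contact_force: [3.0, 3.1, 6.5]
gripper_width: 15.5
```

{"op": "apply_moves", "data": {
  "plan": [1,-0.0014,0.0049,-0.0058,0,1,-0.0031,0.0111,-0.0101,0,1,-0.0051,0.0181,-0.0126,0,1,-0.0071,0.0256,-0.0132,0,1,-0.0092,0.0329,-0.0118,0,1,-0.011,0.0396,-0.0084,0,1,-0.0126,0.0453,-0.0035,0,1,-0.0138,0.0496,0.0029,0]
}}

```text
clock: 12.52
position: [522.7, -106.0, 51.9]
ee_rot: [-0.136, 0.991, -0.002, 0.001]
contact_force: [5.4, -14.2, 4.9]
gripper_width: 16.2
```

Check the count of turns before the last arc with the top camera.

```bash
cat > line.py <<'E'
from bench import arm
from h import *
import sys
d=arm.get_image("top");cv2.imwrite(f"pics/{sys.argv[1]}.png",d["color"][:,:,::-1])
g=cv2.cvtColor(d["color"],cv2.COLOR_RGB2GRAY)
A=np.arange(-150,150,0.5);s=[]
for a in A:
    t=np.pi+np.deg2rad(a)
    pr=proj(d,[w([r*np.cos(t),r*np.sin(t),130]) for r in (92,94,96,98)]).astype(np.float32)
    s.append(cv2.remap(g,pr[None,:,0],pr[None,:,1],cv2.INTER_LINEAR).mean())
s=np.array(s);i=[k for k in range(3,len(s)-3) if s[k]==s[k-3:k+4].min() and s[k]<np.median(s[max(0,k-20):k+20])-12]
print([(float(A[k]),round(float(s[k]))) for k in i])
E
python3 line.py t4
```

```text
[(-138.5, 61), (-93.0, 62), (-48.0, 66), (-3.0, 65), (42.0, 44), (86.5, 46), (106.0, 56), (131.5, 64)]
```

View pics/t4.png

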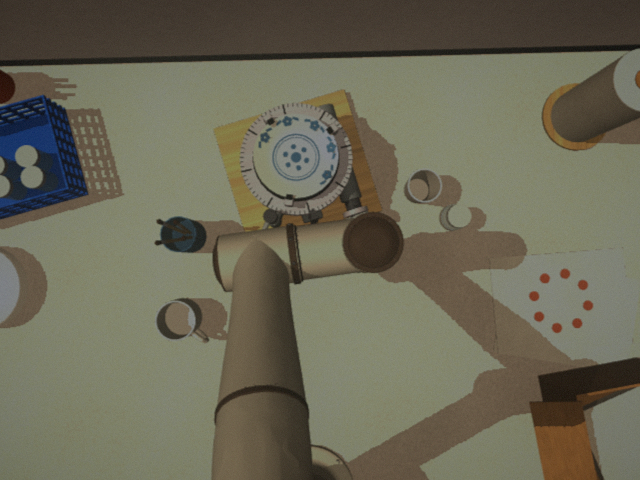

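{"op": "apply_moves", "data": {
  "plan": [1,-0.0007,0.0026,0.0073,0,1,-0.0009,0.0033,0.0149,0,1,-0.0006,0.0021,0.0226,0,1,0.0003,-0.001,0.0296,0,1,0.0016,-0.0057,0.0356,0,1,0.0033,-0.0117,0.0402,0,1,0.0052,-0.0186,0.043,0,1,0.0072,-0.026,0.0439,0]
}}

```text
clock: 13.23
position: [528.8, -129.0, 95.8]
ee_rot: [-0.136, 0.991, 0.001, 0.0]
contact_force: [-1.6, 3.8, 13.3]
gripper_width: 15.7
```

{"op": "apply_moves", "data": {
  "plan": [1,0,0,0,0,1,0,0,0,0,1,0,0,0,0,1,0,0,0,0,1,0,0,0,0,1,0,0,0,0]
}}

```text
clock: 13.73
position: [529.2, -130.3, 96.1]
ee_rot: [-0.136, 0.991, -0.0, 0.001]
contact_force: [0.0, -0.1, 11.2]
gripper_width: 16.0
```

```bash
python3 line.py t5
```

```text
[(-135.5, 64), (-90.0, 62), (-44.5, 60), (0.5, 62), (45.0, 40), (89.5, 48), (109.0, 57), (134.5, 54)]
```

{"op": "apply_moves", "data": {
  "plan": [-1,0,0,0,0,-1,0,0,0,0,-1,0,0,0,0,-1,0,0,0,0,-1,0,0,0.03,0,-1,0,0,0.07,0,-1,0,0,0.11,0,-1,0,0,0.1455,0]
}}

```text
clock: 14.45
position: [527.9, -131.0, 241.7]
ee_rot: [-0.135, 0.991, 0.0, -0.001]
contact_force: [1.7, 0.6, -0.6]
gripper_width: 85.4
```

{"op": "apply_moves", "data": {
  "plan": [-1,0,0,0,6.9,-1,-0.004,0.03,0,13.8,-1,-0.008,0.06,0,20.7,-1,-0.012,0.09,0,27.6,-1,-0.017,0.125,0,34.5,-1,-0.022,0.16,0,41.4,-1,-0.026,0.195,0,48.3,-1,-0.031,0.2273,0,55.2]
}}

```text
clock: 15.12
position: [496.4, 97.8, 239.4]
ee_rot: [-0.581, 0.814, 0.0, -0.001]
contact_force: [0.2, -0.4, 0.0]
gripper_width: 85.6
```

{"op": "apply_moves", "data": {
  "plan": [-1,0,0,0,6.9,-1,0,0,0,13.8,-1,0,0,0,20.7,-1,0,0,0,27.6,-1,0,0,0,34.5,-1,0,0,0,41.4,-1,0,0,0,48.3,-1,0,0,0,55.2]
}}

```text
clock: 15.78
position: [496.7, 96.1, 239.2]
ee_rot: [0.892, -0.452, -0.001, 0.001]
contact_force: [0.1, -1.0, 0.1]
gripper_width: 85.2
```

{"op": "apply_moves", "data": {
  "plan": [-1,0,0,0,6.9,-1,0,0,0,13.8,-1,0,0,0,20.7,-1,0,0,0,27.6,-1,0,0,0,27.6]
}}

```text
clock: 16.2
position: [496.8, 96.1, 239.3]
ee_rot: [0.974, -0.228, -0.001, 0.001]
contact_force: [0.4, -0.1, -1.0]
gripper_width: 85.4
```

```bash
python3 line.py t6; python3 - <<'E'
from bench import arm
from h import *
from scipy.spatial.transform import Rotation as Ro
s=arm.read_state();Rt=Ro.from_quat(s["ee_rot"]).as_matrix();print(s["position"],"toolx",np.degrees(np.arctan2(Rt[1,0],Rt[0,0])),s["gripper_width"])
d=arm.get_image("wrist");cv2.imwrite("pics/w6.png",d["color"][:,:,::-1])
M=np.array(d["mount"]);K=d["camera_matrix"];Z=d["range_z"].astype(float);v,u=np.mgrid[0:480,0:640]
P=np.stack([(u-K[0,2])*Z/K[0,0],(v-K[1,2])*Z/K[1,1],Z],-1)
W=(P@M[:3,:3].T+M[:3,3])@Rt.T+s["position"];W[Z==0]=np.nan
L=(W-o)@R
m=np.all((L>(-200,110,150))&(L<(-130,180,180)),-1)&(d["color"].max(-1)<70);p=L[m]
from scipy.optimize import least_squares
r=least_squares(lambda c:np.linalg.norm(p-c,axis=1)-12.5,[-163,142,162],loss="soft_l1");print(r.x,len(p),w(r.x))
E
```

```text
[(-135.5, 66), (-90.0, 60), (-44.5, 60), (0.5, 66), (45.0, 40), (89.5, 47), (109.0, 57), (134.5, 56)]
[496.9183477   96.0807041  239.34810772] toolx -26.59608885863211 85.21339837571944
[-169.76382149  141.38039056  161.73411579] 1402 [495.14892252  94.89527719 161.73411579]
```

View pics/w6.png

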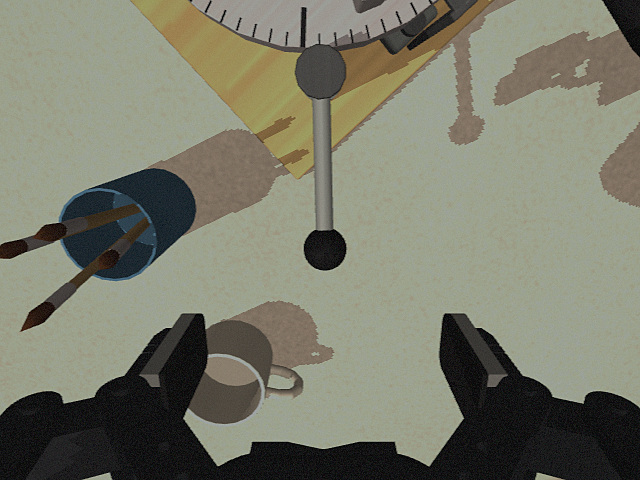

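{"op": "apply_moves", "data": {
  "plan": [-1,0,0,-0.035,0,-1,0,0,-0.07,0,-1,0,0,-0.095,0,-1,0,0,-0.0995,0,-1,0,0,-0.0995,0,1,0,0,-0.0995,0,1,0,0,-0.0995,0,1,0,0,-0.0995,0]
}}

```text
clock: 16.97
position: [498.7, 96.8, 142.5]
ee_rot: [0.973, -0.229, 0.002, -0.001]
contact_force: [-1.2, 1.0, -0.2]
gripper_width: 51.6
```

{"op": "apply_moves", "data": {
  "plan": [1,0,0,0,0,1,0,0,0,0,1,0,0,0,0,1,0,0,0,0]
}}

```text
clock: 17.3
position: [497.7, 96.1, 141.8]
ee_rot: [0.974, -0.229, 0.0, -0.0]
contact_force: [-2.2, -0.6, 5.8]
gripper_width: 22.1
```

{"op": "apply_moves", "data": {
  "plan": [1,0.0049,0.0086,0,-6,1,0.0107,0.0167,0,-12,1,0.0173,0.0242,0,-18,1,0.0246,0.0309,0,-24,1,0.0326,0.0368,0,-30,1,0.0411,0.0419,0,-36,1,0.0502,0.046,0,-42,1,0.0596,0.0492,0,-48]
}}

```text
clock: 17.97
position: [557.2, 146.2, 141.8]
ee_rot: [0.795, -0.607, -0.0, -0.0]
contact_force: [-2.6, 0.4, 6.5]
gripper_width: 22.1
```

{"op": "apply_moves", "data": {
  "plan": [1,0.002,0.0005,0,-1,1,0.0035,0.001,0,-2,1,0.0035,0.001,0,-2,1,0.0035,0.001,0,-2]
}}

```text
clock: 18.3
position: [558.5, 146.5, 141.8]
ee_rot: [0.786, -0.618, -0.001, 0.002]
contact_force: [-9.0, 1.5, 10.0]
gripper_width: 22.1
```

{"op": "apply_moves", "data": {
  "plan": [-1,0,0,0,0,-1,0,0,0,0,-1,0,0,0,0,-1,0,0,0,0,-1,0,0,0.035,0,-1,0,0,0.07,0,-1,0,0,0.11,0,-1,-0.02,0,0.13,0]
}}

```text
clock: 18.97
position: [544.5, 147.0, 275.0]
ee_rot: [0.785, -0.619, 0.003, -0.003]
contact_force: [0.5, -0.1, 1.7]
gripper_width: 85.2
```

{"op": "apply_moves", "data": {
  "plan": [-1,-0.04,0,0,0,-1,-0.08,0,0,0,-1,-0.11,0,0,0,-1,-0.13,0,0,0,-1,-0.13,0,0,0,-1,-0.13,0,0,0]
}}

```text
clock: 19.47
position: [410.3, 146.5, 271.3]
ee_rot: [0.786, -0.618, 0.0, -0.001]
contact_force: [0.5, -0.9, 0.4]
gripper_width: 85.0
```

```bash
python3 line.py t7; python3 - <<'E'
from bench import arm
from h import *
from scipy.optimize import least_squares
s=arm.read_state();print(s["position"],s["contact_force"],s["clock"])
for n in("top","scene"):
    d=arm.get_image(n);cv2.imwrite(f"pics/{n}7.png",d["color"][:,:,::-1]);L=(cloud(d)-o)@R
    m=np.all((L>(-120,150,150))&(L<(-70,195,180)),-1);p=L[m]
    if len(p)>20:
        r=least_squares(lambda c:np.linalg.norm(p-c,axis=1)-12.5,[-96,168,162],loss="soft_l1");print(n,"ball",r.x.round(1),len(p))
    if n=="top":
        z=L[...,2]
        for k,(u0,u1,v0,v1) in dict(tin=(150,212,205,260),mug=(150,215,290,345),pot=(400,440,165,208),jar=(440,475,195,235)).items():
            p=L[v0:v1,u0:u1][z[v0:v1,u0:u1]>35];print(k,p.min(0).round(),p.max(0).round())
E
```

```text
[(-135.5, 65), (-90.0, 63), (-44.5, 62), (0.5, 65), (45.0, 40), (89.5, 47), (109.0, 58), (134.5, 58)]
[411.01928815 146.68084743 271.02797797] [-0.37500721 -0.37441041  0.79564754] 19.5167
top ball [-94.9 172.7 162.3] 179
tin [-105.  232.   35.] [-34. 304. 186.]
mug [-271.  168.   40.] [-180.  350.  627.]
pot [-154. -273.   35.] [ -84. -203.   79.]
jar [-226. -317.   35.] [-174. -265.   67.]
scene ball [-95.2 173.2 162.1] 170
```

View pics/scene7.png

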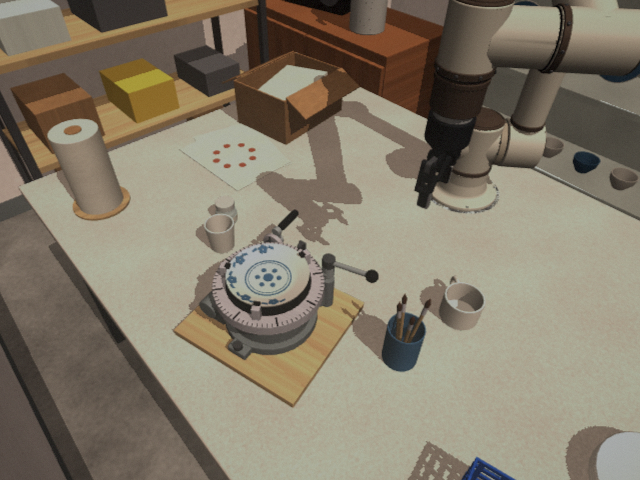

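The lever is back (ball at pixel 372,276, same place as at the start), the handle is at the top, the bystanders stand where they were (the mug is hidden by the arm in the top view but unmoved in the scene view), and the arm is clear.

```bash
python3 -c "
from bench import arm
print(arm.job_done())"
```

```text
the job is handed in; nothing more can be done
None
```

I did all three steps and handed the job in at about 19.6 s of the 72 s allowed. `job_done()` reports no verdict, so what follows rests on my own last checks.

- **Clamp slackened:** I swung the lever about 48° (0.84 rad) anticlockwise before touching the crank. The picture afterwards showed the ball swung about 44–50°.
- **Crank wound:** I held the handle and wound it about 2.6 turns clockwise. It stopped with the handle at the top. The next long line now stands at the pointer, reading 0 to 0.5° in the top image against the 1.5° allowed.
- **Clamp tightened:** I swung the lever back until it pressed on its stop with about 9 N. The ball is within about 1 mm of where it started, so the lever is as tight as at the start.
- **Surroundings:** The brush tin, paint jar and water pot measure unmoved. The arm hid part of the mug in the last top view, so I checked the mug only by eye in the scene picture, where it looks unmoved. I saw no sign of contact with the faceplate or the painted plate. The arm ended clear of everything, with under 1 N on the tool.

Two things were off along the way:

- **Crank axis:** My first estimate was about 2.5 mm out. The force reached about 20 N during the first arc, so I corrected the path after it.
- **First grip on the ball:** I had to set its height again, and the upward force briefly reached 19 N.

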